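# Press a dish lid shut in a pedal press

### The arm

A 6-joint arm with a two-finger parallel gripper is mounted at the origin on a cart in front of the work surface, level with it; the furniture and walls round the work are solid. World frame = base frame: x ahead of the robot, y to its left, z up, the work surface at z = 0. Lengths are in m, angles in rad, forces in N, time in s.
With the tool pointing down it reaches from about 0.375 to 0.9 m from the base axis. Payload 3.1 kg.
Tool frame: the origin (TCP) lies at the very end of the fingers, on their centre line; the grasp point (between the pads) lies 19 mm behind it; z points along the fingers, x is the direction in which the jaws open and shut, and the axes are right-handed (so a half turn about z gives the same grasp; the last joint's range is limited). The gripper opens to 87 mm and grips with 3 to 60 N. Pads are 19 mm wide; open, the fingers measure 117 mm over their backs; the gripper's body (75 mm by 190 mm) begins 51 mm behind the grasp point.
Start: joints at [1.06, 0.527, 1.433, -0, 1.181, -0.178], TCP at [0.204, 0.591, 0.223] pointing down, gripper open.
Joint ranges: [-3.08, 3.08], [-0.75, 2.2], [0.22, 2.44], [-1.43, 4.57], [0, 2.65], [-2.85, 2.85]. Speed limits (rad/s): [2.79, 2.79, 3.14, 3.14, 3.14, 3.14].

### API

Orientations are given as a unit quaternion [x, y, z, w].
In Python, from rig import robot gives the robot as it stands. The module is installed in compiled form; this text tells all that it offers.
- The arm moves only by the tool play_rows, never from a script. Its argument "increments" is one flat list of numbers, 4 for each row, row after row: the shift along the tool's x, y, z in cm, then the turn about the tool's z in rad. In form: [dx, dy, dz, twist, dx, dy, dz, twist, ...]. A call has 1 to 5 rows; each row shifts and turns the commanded pose from where the row before left it, along the tool's axes as they then stand; what a row does not reach is not made up. A row lasts 1/10 s, in which the tool goes at most 50 mm and 8.59 degrees, less where a joint would pass 70% of its speed; a pose out of reach is approached as far as the arm can. A call is refused whole if a number of a shift passes 5 or a number of a turn 0.15, either way. A call with a gripper value outside its range is refused whole. "fingers" is the finger opening in cm, from 0 to 8.7, set as the call begins (left out, the last holds). The fingers move at their own pace and stop on an object; "newtons" is the grip in N (left out, the last holds). Time passes only in rows, so rows that do not move let the fingers close. It gives the time, the measured TCP pose, the force and the opening at its end, in the units of the state.
- robot.get_obs(): the state, without advancing time (a new reading comes with each control period).
- robot.camera(name): name is "side" or "top"; returns the picture (480x640x3 uint8, blue, green, red); there is no depth.
- robot.get_calibration(name): a dict with "fx", "fy", "cx", "cy" (pixels), "dist_coeffs" ([k1, k2, p1, p2, k3] as OpenCV has them; the pictures are not rectified), "R" (3x3) and "t" (3): a world point X has camera coordinates R X + t. Camera axes: x right, y down, z forward; pixel columns grow to the right and rows downward; lengths in m; the calibration is good to about 2 mm. A picture is of the moment at which its call begins. get_calibration takes no time and is no camera call.
- robot.hand_in(): hands the job in, once; it reports no verdict.
The state is a dict: "time": time; "q": joint angles; "joint_velocities": joint speeds; "joint_torque": joint torques, N m; "position": TCP position; "tool_rot": TCP orientation; "ft_force": force on the tool from outside, world axes, zero at the start; "moment": the same for the moment, N m; "grip_width": finger opening in m.
Only numpy, scipy, OpenCV 4.12 (cv2) and the standard library are available. Lean on these libraries where they do the work, as an engineer would, in place of code of your own. Each camera call takes 0.05 s, during which the arm holds its last target. There are 200 camera calls.

### The job

Set the lidded petri dish upright and centred on the round pad of the lid press's carriage, between its two stops, let go, and slide the carriage (it has an upright knob) fully home under the ram. Only then push the sprung pedal at the front of the press right down to its stop, hold it there for a second and let it come back up. Leave the dish on its pad under the ram, keep it level throughout, and leave the other things on the bench where they are.

Things in the scene. Friction and masses are not known exactly. Their poses are not given: they have to be found in the camera images.
- dish: Shallow round petri dish with its lid on, lying flat; 61 mm across and 14 mm high to the eye, its solid body 56 mm across and 12 mm high. Origin: centre of the underside, z up. The tape roll near it is a ring 25 mm high with a hole; the two can stand in either place.
- press: The lid press, fixed to the bench: grey base 12 mm thick, column and overhanging head (head top 165 mm high, from 41 mm in front of the origin to behind it, 60 mm wide along y), ram with a 48 mm round foot. Origin: on the bench straight below the ram; its x axis points to the back of the press (column), so the pedal is at -x; its y axis points along the carriage's rails to the loading end; z up.
- pad (a point): Centre of the top face of the carriage's round pad (50 mm across, 18 mm tall, its top 44 mm above the bench); axes as press. Two stops stand on the carriage at 34 to 40 mm from this point along +y and -y, each 18 mm wide along x, rising 6 mm above the pad; the +x and -x sides are open for fingers. Moves with the carriage.
- handle (a point): Top of the carriage's upright knob, 78 mm above the bench; axes as press. The knob is a post 20 mm across, from 36 to 78 mm above the bench (a 10 mm stem below it), 90 mm from the pad's centre along +y. It moves with the carriage; the carriage plate round it is 26 mm high.
- carriage (a joint): Slide of the carriage along the press's -y, in m: 0 = fully out at the loading end, 0.14 = home against the end stop, pad straight below the ram. Starts between 0 and 0.025; stays where it is left (about 2 N of friction).
- tread (a point): Centre of the upper face of the pedal's rubber tread, 46 mm along x by 56 mm along y. Moves with the pedal: about 59 mm above the bench at rest, 35 mm with the pedal on its stop.
- pedal (a joint): Hinge of the pedal, in rad: 0 = up, at rest, 0.32 = down on its stop. Its hinge line lies along the press's y, 60 mm in front of the origin at 40 mm height; the tread's centre is 75 mm farther to the front. A spring lifts it: about 4 N at the tread to start, 14 N at the stop. It drives the ram down 28 mm.
- roll: Bystander: roll of lab tape lying flat, 61 mm across, 25 mm high. Origin: centre of the underside.
- small_vial: Bystander: small upright vial, 18 mm across, 26 mm high. Origin: centre of the underside.
Things that resemble listed ones, but are neither listed nor needed, are in the scene too. What is shaped like the dish but purple or red is not meant.

How it is judged:
On the way, in this order (a step that is already met when the one before it is completed fails the run):
1. the dish lies flat on the pad between the stops, let go, with the carriage still out (horizontal distance between dish and pad below 0.009 m and z of dish in the frame of pad between -0.003 and 0.003 m and angle between dish's own z axis and vertical below 0.08 rad and contact force between the fingers and dish below 0.1 N and value of joint carriage below 0.06 m), for 0.2 s.
2. the carriage is home under the ram with the dish on its pad (horizontal distance between dish and pad below 0.009 m and z of dish in the frame of pad between -0.003 and 0.003 m and angle between dish's own z axis and vertical below 0.08 rad and value of joint carriage above 0.136 m), for 0.2 s.
3. the pedal is held down on its stop (above 0.30 of 0.32 rad) for 0.4 s with the carriage home (all of step 2 and value of joint pedal above 0.3 rad), for 0.4 s.
At the end, for the whole second after the job is handed in: The dish rests flat on the pad within 9 mm of its centre, the carriage is home (over 0.136 m of 0.14), and the pedal is back up (under 0.03 rad), after having been held on its stop (all of step 2 and value of joint pedal below 0.03 rad and linear speed of dish below 0.02 m/s); the robot touches nothing.
It fails at once if the pedal is pressed (over 0.1 rad) before the carriage is home (value of joint pedal above 0.1 rad and value of joint carriage below 0.13 m).
It fails at once if the dish is tipped by more than about 30 degrees (angle between dish's own z axis and vertical above 0.5 rad).
It fails at once if the tape roll or vial is shifted by more than 25 mm (distance of any of roll, small_vial from where it was at the start of the episode above 0.025 m).
It also fails if it takes over 64 s, if anything falls off the work surface, if the arm or the gripper's body presses on something with over 40 N, if the wrist force passes 120 N, or if a joint passes its speed limit or range.

## Working session

There is one attempt and no reset: what is moved stays moved. The work goes in short steps, Python scripts to look and compute and a tool call to move; the robot and the scene stay as the last step left them, time stands still between calls to the robot, and variables do not carry over. Pictures are saved under pics/ and viewed, and the job is handed in when it is done.

Besides the shell and the picture viewer there is one more tool, called after "Emit:" as name(argument=value, ...) on one line, values as JSON. play_rows: Moves the arm, as the interface text tells. Its arguments: {"type":"object","properties":{"increments":{"type":"array","items":{"type":"number"}},"fingers":{"type":"number"},"newtons":{"type":"number"}},"required":["increments"]}

```bash
mkdir -p pics; cat > h.py <<'E'
import cv2, numpy as np
from rig import robot
def snap(n,f):
    im=robot.camera(n); cv2.imwrite('pics/'+f,im); return im
def ray(n,px):
    c=robot.get_calibration(n); K=np.array([[c['fx'],0,c['cx']],[0,c['fy'],c['cy']],[0,0,1.]])
    u=cv2.undistortPoints(np.array(px,float).reshape(-1,1,2),K,np.array(c['dist_coeffs']))[:,0]
    R=np.array(c['R']);t=np.array(c['t']).ravel()
    d=np.c_[u,np.ones(len(u))]@R
    return -R.T@t,d/np.linalg.norm(d,axis=1)[:,None]
def plane(n,px,z):
    o,d=ray(n,px); return o+d*((z-o[2])/d[:,2])[:,None]
def tri(p1,p2,n1='top',n2='side'):
    o1,d1=ray(n1,[p1]);o2,d2=ray(n2,[p2]);A=[];b=0;S=0
    for o,d in((o1,d1[0]),(o2,d2[0])):
        P=np.eye(3)-np.outer(d,d);S=S+P;b=b+P@o
    x=np.linalg.solve(S,b)
    return x,[np.linalg.norm((np.eye(3)-np.outer(d,d))@(x-o)) for o,d in((o1,d1[0]),(o2,d2[0]))]
def proj(n,X):
    c=robot.get_calibration(n); K=np.array([[c['fx'],0,c['cx']],[0,c['fy'],c['cy']],[0,0,1.]])
    return cv2.projectPoints(np.array(X,float).reshape(-1,1,3),cv2.Rodrigues(np.array(c['R'],float))[0],np.array(c['t'],float),K,np.array(c['dist_coeffs']))[0][:,0]
E
python3 - <<'E'
from h import *
snap('top','t0.png');snap('side','s0.png')
for n in('top','side'):
    c=robot.get_calibration(n);R=np.array(c['R']);print(n,c['fx'],-R.T@np.array(c['t']).ravel(),R[2])
print(robot.get_obs())
E
```

```text
top 597.5680770428944 [0.23317155 0.00483422 1.45420123] [ 0.13953967 -0.01761286 -0.99005983]
side 572.8648600659375 [ 1.02270704 -0.03385351  1.02644915] [-0.5260329   0.01635687 -0.85030691]
{'time': 0.1, 'q': array([ 1.05948948e+00,  5.28376495e-01,  1.43375171e+00, -7.52845299e-06,
        1.18137200e+00, -1.78467726e-01]), 'joint_velocities': array([-0.00059914, -0.00250386, -0.00521687, -0.00127505,  0.00075683,
        0.00018247]), 'joint_torque': array([-4.94964643e-04, -4.40988743e+01, -1.77149534e+01,  6.34148740e-02,
        5.33806044e-02, -2.68686244e-05]), 'position': array([0.20384209, 0.59014813, 0.22167459]), 'tool_rot': array([ 8.14470299e-01,  5.80204465e-01, -8.61237562e-04,  4.09839922e-04]), 'ft_force': array([ 0.36776268, -0.55107624, -0.1603034 ]), 'moment': array([-0.02713419, -0.01120593,  0.01767532]), 'grip_width': 0.08696348555901616}
```

View pics/t0.png

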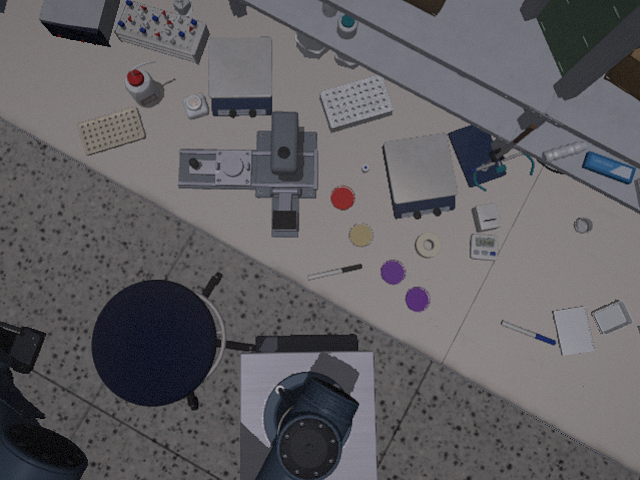

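View pics/s0.png

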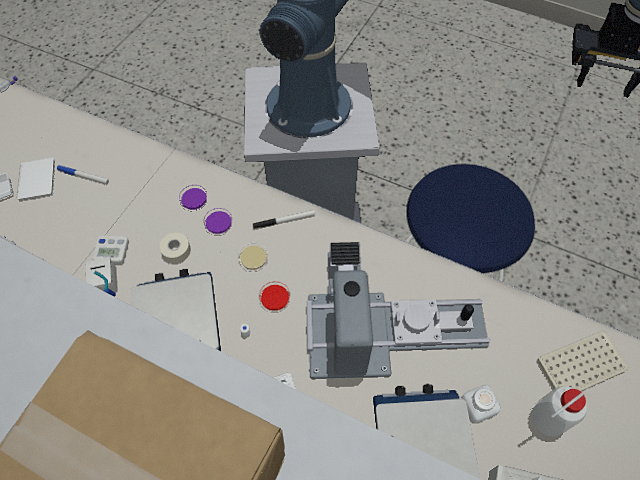

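Dish candidates in the top picture: the yellowish disc (361,235), red (343,198), purple (393,272) and (418,299), and the ring with a hole, which is the roll, at (428,245). The yellowish disc is the dish (side view 253,257). The pad is at (235,166) and the knob at (195,163). I'll check these in close crops.

```bash
python3 - <<'E'
from h import *
t=cv2.imread('pics/t0.png');s=cv2.imread('pics/s0.png')
a=cv2.resize(t[100:260,165:445],None,fx=2.8,fy=2.8,interpolation=cv2.INTER_CUBIC)
cv2.imwrite('pics/t0c.png',a)
b=cv2.resize(s[225:385,220:500],None,fx=2.8,fy=2.8,interpolation=cv2.INTER_CUBIC)
cv2.imwrite('pics/s0c.png',b)
def blob(im,p):
    lab=cv2.cvtColor(im,cv2.COLOR_BGR2LAB).astype(int)
    m=(np.abs(lab-lab[p[1],p[0]]).max(2)<12).astype(np.uint8)
    n,l,st,c=cv2.connectedComponentsWithStats(m,connectivity=4);k=l[p[1],p[0]]
    return c[k],st[k]
A=blob(t,(361,235));B=blob(s,(253,257));print(A,B)
print(tri(A[0],B[0]), plane('top',[A[0]],.012),plane('side',[B[0]],.012))
E
```

```text
(array([360.73170732, 234.58265583]), array([350, 224,  23,  22, 369], dtype=int32)) (array([252.89496718, 256.39824945]), array([240, 246,  27,  22, 457], dtype=int32))
(array([ 0.42908074, -0.13783191,  0.00830309]), [np.float64(0.00010090863964389008), np.float64(0.0001009086396439755)]) [[ 0.42857798 -0.137366    0.012     ]] [[ 0.43123092 -0.13755542  0.012     ]]
```

View pics/t0c.png

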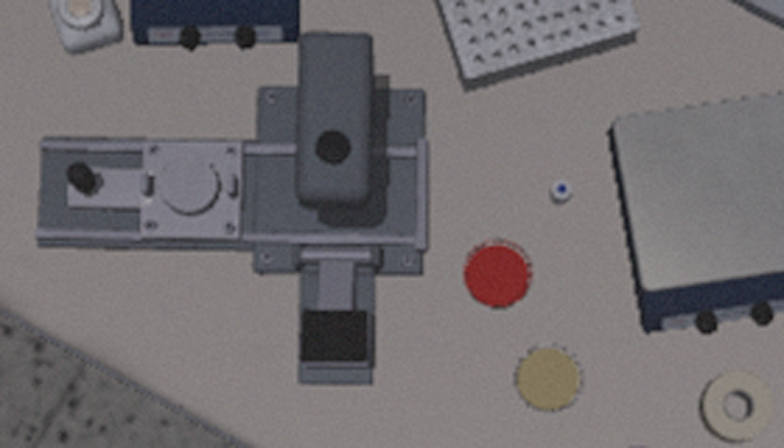

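View pics/s0c.png

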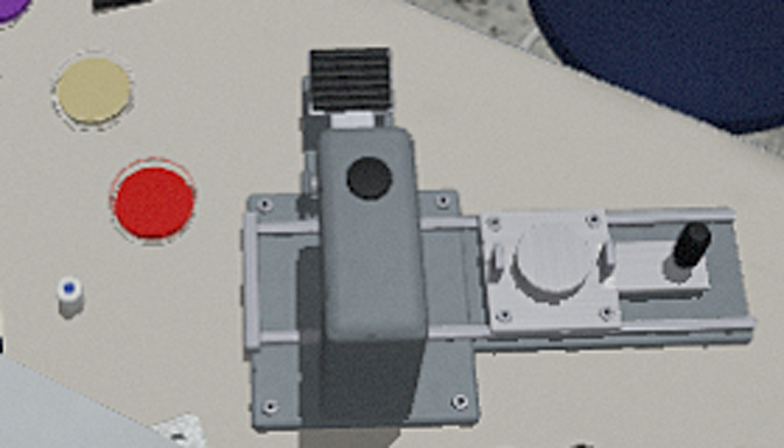

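```bash
python3 - <<'E'
from h import *
T=lambda x,y:(x/2.8+165-.3,y/2.8+100-.3)
S=lambda x,y:(x/2.8+220-.3,y/2.8+225-.3)
np.set_printoptions(precision=4,suppress=True)
for n,a,b in(('pad',(189,185),(554,258)),('knob',(78,175),(697,231)),('tread',(334,335),(350,80)),('headcap',(333,146),(369,178)),('stopL',(148,184),(606,252)),('stopR',(233,184),(497,257))):
    print(n,*tri(T(*a),S(*b)))
print(plane('top',[T(189,185)],.044),plane('side',[S(554,258)],.044))
print(plane('top',[T(78,175)],.078),plane('side',[S(697,231)],.078))
print(plane('top',[T(334,335)],.059),plane('side',[S(350,80)],.059))
print('rail',plane('top',[T(42,145),T(298,151),T(40,241),T(298,241)],.026))
print('rails',plane('side',[S(610,213),S(735,212),S(260,338),S(752,324)],.026))
print('corners',plane('top',[T(271,99),T(409,99),T(264,262),T(407,260)],.012))
print('cornerss',plane('side',[S(264,204),S(442,200),S(270,407),S(460,401)],.012))
E
```

```text
pad [0.5973 0.1726 0.0409] [np.float64(0.00019928584987473648), np.float64(0.0001992858498747964)]
knob [0.5986 0.2621 0.0739] [np.float64(0.00010587129031989003), np.float64(0.00010587129031997828)]
tread [0.4614 0.0474 0.0573] [np.float64(0.0005734811459151037), np.float64(0.000573481145915069)]
headcap [0.5944 0.0435 0.1692] [np.float64(0.00027230665546219775), np.float64(0.000272306655462208)]
stopL [0.5973 0.2071 0.0458] [np.float64(1.4248986039854532e-05), np.float64(1.4248986039839362e-05)]
stopR [0.5964 0.134  0.046 ] [np.float64(1.4251360256970458e-05), np.float64(1.4251360256925367e-05)]
[[0.5965 0.172  0.044 ]] [[0.5986 0.1722 0.044 ]]
[[0.5975 0.2612 0.078 ]] [[0.6004 0.2609 0.078 ]]
[[0.4612 0.0479 0.059 ]] [[0.4624 0.0466 0.059 ]]
rail [[0.6386 0.3026 0.026 ]
 [0.6305 0.0788 0.026 ]
 [0.5528 0.3031 0.026 ]
 [0.5499 0.0794 0.026 ]]
rails [[ 0.5599  0.2195  0.026 ]
 [ 0.5648  0.3063  0.026 ]
 [ 0.636  -0.0259  0.026 ]
 [ 0.6469  0.301   0.026 ]]
corners [[ 0.6823  0.1032  0.012 ]
 [ 0.6809 -0.0195  0.012 ]
 [ 0.5346  0.11    0.012 ]
 [ 0.5347 -0.0154  0.012 ]]
cornerss [[ 0.5316 -0.0177  0.012 ]
 [ 0.5361  0.1069  0.012 ]
 [ 0.6788 -0.0218  0.012 ]
 [ 0.6822  0.1026  0.012 ]]
```

The crops show the yellow fill inside a clear rim, which is the dish, at about (0.429,-0.138). The press yaw is about -0.03 rad and its origin about (0.597,0.043). The pad is at (0.5975,0.172), so the slide is about 0.011. I'll twist first.

Emit:
play_rows(increments=[0,0,0,0.15,0,0,0,0.15,0,0,0,0.15,0,0,0,0.15,0,0,0,0.15], fingers=8.0, newtons=10)

```text
time: 0.6
position: [0.2039, 0.5903, 0.222]
tool_rot: [0.971, 0.239, -0.0, 0.0]
ft_force: [0.1, 0.6, 0.3]
grip_width: 0.0801
```

Emit:
play_rows(increments=[0,0,0,0.15,0,0,0,0.15,0,0,0,0.15,0,0,0,0.068,0,0,0,0])

```text
time: 1.1
position: [0.204, 0.5903, 0.222]
tool_rot: [1.0, -0.015, -0.0, 0.001]
ft_force: [0.2, 0.2, -0.3]
grip_width: 0.0795
```

Emit:
play_rows(increments=[1.9,4.4,0,0,1.9,4.4,0,0,1.9,4.4,0,0,1.9,4.4,0,0,1.9,4.4,0,0])

```text
time: 1.6
position: [0.2927, 0.3662, 0.2225]
tool_rot: [1.0, -0.014, 0.0, 0.0]
ft_force: [0.4, -0.9, -0.5]
grip_width: 0.0796
```

Emit:
play_rows(increments=[1.9,4.4,0,0,1.9,4.4,0,0,1.9,4.4,0,0,1.9,4.4,0,0,1.9,4.4,0,0])

```text
time: 2.1
position: [0.3812, 0.1434, 0.2227]
tool_rot: [1.0, -0.014, 0.0, -0.0]
ft_force: [0.6, -0.4, -0.3]
grip_width: 0.0799
```

Emit:
play_rows(increments=[1.9,4.4,1,0,0.8,4.5,2,0,0.7,4.5,2,0,0.7,4.5,2,0,0.7,4.5,2,0])

```text
time: 2.6
position: [0.4222, -0.0821, 0.1319]
tool_rot: [1.0, -0.014, 0.0, 0.0]
ft_force: [1.1, 0.0, 0.2]
grip_width: 0.0799
```

Emit:
play_rows(increments=[0.7,4.5,0,0,0,1.0,0,0,0,0,0,0,0,0,0,0])

```text
time: 3.0
position: [0.4266, -0.1342, 0.1325]
tool_rot: [1.0, -0.015, -0.001, -0.001]
ft_force: [0.6, 0.4, -0.0]
grip_width: 0.0799
```

Emit:
play_rows(increments=[0.3,0.35,2,0,0,0,2,0,0,0,2,0,0,0,2,0,0,0,0,0])

```text
time: 3.5
position: [0.4286, -0.136, 0.0513]
tool_rot: [1.0, -0.013, -0.002, -0.001]
ft_force: [0.3, -0.2, 0.3]
grip_width: 0.0798
```

```bash
python3 - <<'E'
from h import *
t=snap('top','t1.png');s=snap('side','s1.png')
o=robot.get_obs()['position'];print(o,proj('top',[o]),proj('side',[o]))
a=cv2.resize(t[190:290,300:440],None,fx=4,fy=4,interpolation=cv2.INTER_CUBIC)
b=cv2.resize(s[200:300,180:320],None,fx=4,fy=4,interpolation=cv2.INTER_CUBIC)
cv2.imwrite('pics/c1.png',np.vstack([a[:300],b[:300]]))
E
```

```text
[ 0.43000203 -0.13726865  0.0528824 ] [[362.30605676 231.65031513]] [[250.95755603 245.59137207]]
```

View pics/c1.png

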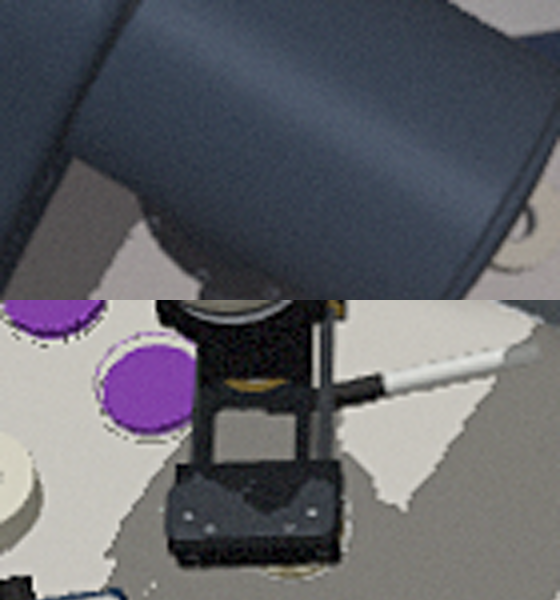

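The dish's clear rim shows under the open fingers, centred along y. I'll descend and grip.

Emit:
play_rows(increments=[0,0,1.6,0,0,0,1.6,0,0,0,1.0,0,0,0,0.5,0,0,0,0,0])

```text
time: 4.1
position: [0.4304, -0.1387, 0.0056]
tool_rot: [1.0, -0.015, -0.0, -0.0]
ft_force: [-0.2, 1.0, 0.4]
grip_width: 0.0801
```

Emit:
play_rows(increments=[0,0,0,0,0,0,0,0,0,0,0,0,0,0,0,0,0,0,0,0], fingers=4.5, newtons=12)

```text
time: 4.6
position: [0.4305, -0.139, 0.0058]
tool_rot: [1.0, -0.015, 0.0, 0.0]
ft_force: [-0.0, 0.4, 3.1]
grip_width: 0.0553
```

Emit:
play_rows(increments=[0,0,0,0,0,0,0,0,0,0,0,0,0,0,0,0,0,0,0,0])

```text
time: 5.1
position: [0.4305, -0.139, 0.0058]
tool_rot: [1.0, -0.015, 0.0, 0.0]
ft_force: [-0.4, -0.7, 4.9]
grip_width: 0.0553
```

Emit:
play_rows(increments=[0,0,-1,0,0,0,-2,0,0,0,-3,0,0,0,-4,0,0,0,-4,0])

```text
time: 5.6
position: [0.4296, -0.1384, 0.1469]
tool_rot: [1.0, -0.015, -0.001, -0.0]
ft_force: [0.9, -1.0, -0.6]
grip_width: 0.0556
```

Emit:
play_rows(increments=[0,0,-4,0,0,0,-3,0,0,0,-2.5,0,0,0,0,0,0,0,0,0])

```text
time: 6.1
position: [0.43, -0.1386, 0.2408]
tool_rot: [1.0, -0.015, 0.0, 0.0]
ft_force: [-0.5, 0.1, 0.4]
grip_width: 0.0552
```

```bash
python3 - <<'E'
from h import *
s=snap('side','s2.png')
o=robot.get_obs();p=proj('side',[o['position']])[0];print(o['position'],p,o['grip_width'])
x,y=map(int,p);x0=max(x-70,0);y0=max(y-60,0)
cv2.imwrite('pics/c2.png',cv2.resize(s[y0:y0+120,x0:x0+140],None,fx=5,fy=5,interpolation=cv2.INTER_CUBIC))
E
```

```text
[ 0.42944959 -0.1383462   0.23991345] [239.02472237 189.07323553] 0.05516053341496071
```

View pics/c2.png

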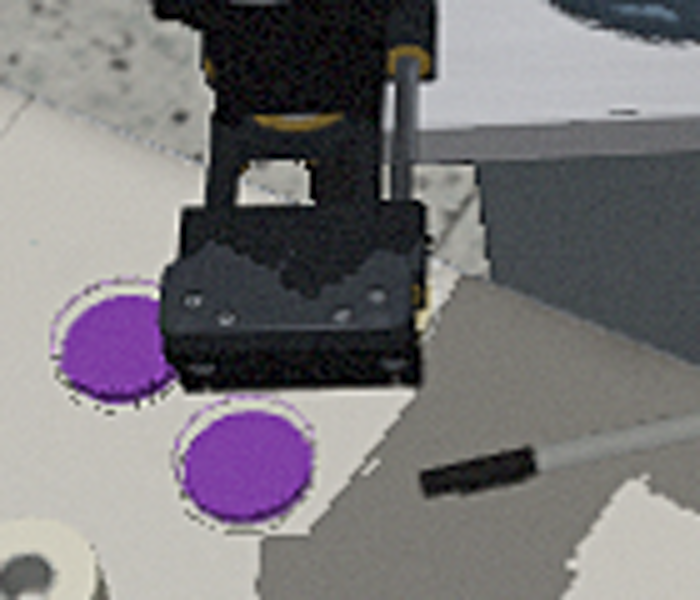

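Emit:
play_rows(increments=[2,-4,0,0,2,-4,0,0,2,-4,0,0,2,-4,0,0,2,-4,0,0])

```text
time: 6.65
position: [0.5356, 0.0597, 0.2383]
tool_rot: [1.0, -0.015, -0.002, -0.0]
ft_force: [0.3, -0.9, 1.1]
grip_width: 0.0554
```

Emit:
play_rows(increments=[2,-4,0,0,2,-4,0,0,1.8,-3.5,0,0,0,0,0,0,0,0,0,0])

```text
time: 7.15
position: [0.5964, 0.1716, 0.238]
tool_rot: [1.0, -0.014, -0.003, 0.001]
ft_force: [0.1, -0.6, -0.4]
grip_width: 0.0557
```

Emit:
play_rows(increments=[0,0,4,0,0,0,4,0,0,0,3,0,0,0,2,0,0,0,0,0])

```text
time: 7.65
position: [0.5937, 0.1691, 0.1065]
tool_rot: [1.0, -0.016, -0.005, 0.001]
ft_force: [-0.7, 0.5, -0.3]
grip_width: 0.0554
```

```bash
python3 - <<'E'
from h import *
s=snap('side','s3.png');t=snap('top','t3.png')
P=np.mean([robot.get_obs()['position'] for _ in range(5)],0);print(P)
cv2.imwrite('pics/c3.png',np.hstack([cv2.resize(s[220:370,330:490],None,fx=2.5,fy=2.5,interpolation=cv2.INTER_CUBIC),cv2.resize(t[100:250,170:330],None,fx=2.5,fy=2.5)]))
E
```

```text
[0.59704879 0.1699362  0.11021425]
```

View pics/c3.png

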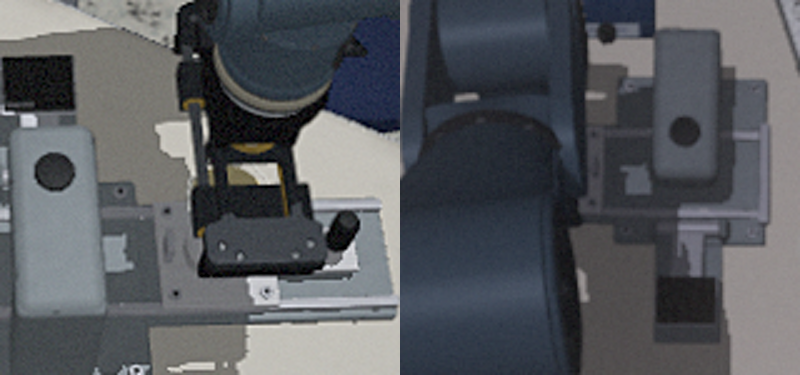

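Emit:
play_rows(increments=[0,0,1.5,0,0,0,1.5,0,0,0,1.2,0,0,0,0.8,0,0,0,0.4,0])

```text
time: 8.25
position: [0.597, 0.1712, 0.0552]
tool_rot: [1.0, -0.015, -0.001, 0.0]
ft_force: [-0.6, -0.4, -0.0]
grip_width: 0.0553
```

Emit:
play_rows(increments=[0,0,0.3,0,0,0,0.2,0,0,0,0,0,0,0,0,0])

```text
time: 8.65
position: [0.598, 0.1713, 0.0519]
tool_rot: [1.0, -0.015, 0.0, -0.0]
ft_force: [-0.1, 0.4, -0.4]
grip_width: 0.0557
```

```bash
python3 - <<'E'
from h import *
s=snap('side','s4.png')
o=robot.get_obs();print(o['position'],o['ft_force'])
cv2.imwrite('pics/c4.png',cv2.resize(s[250:350,360:490],None,fx=5,fy=5,interpolation=cv2.INTER_CUBIC))
E
```

```text
[0.5980341  0.17126699 0.05195653] [ 0.72324906  0.16949183 -0.62808183]
```

View pics/c4.png

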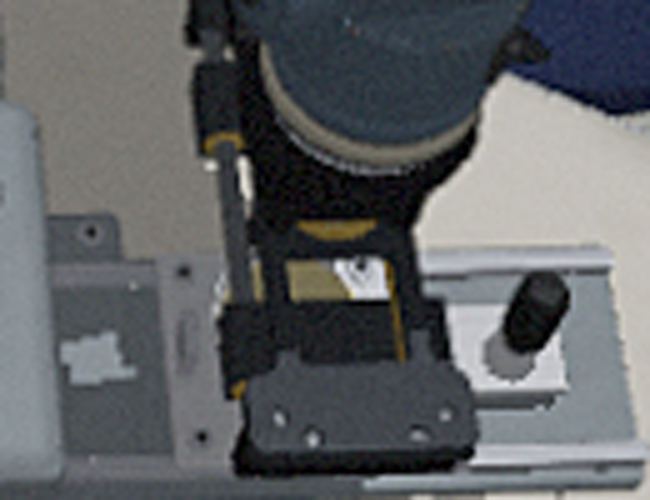

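Through the finger gap the yellow fill runs from about 250 to 340 px in the crop. That matches a dish centred over the pad, whose centre is expected at (288,334) in the crop. I'll touch down and release.

Emit:
play_rows(increments=[0,0,0.1,0,0,0,0.1,0,0,0,0,0])

```text
time: 9.0
position: [0.5979, 0.1712, 0.0499]
tool_rot: [1.0, -0.015, 0.0, -0.0]
ft_force: [-0.4, 0.9, 2.9]
grip_width: 0.0553
```

Emit:
play_rows(increments=[0,0,0,0,0,0,0,0,0,0,0,0,0,0,0,0,0,0,0,0], fingers=7.6)

```text
time: 9.5
position: [0.5977, 0.1712, 0.0494]
tool_rot: [1.0, -0.015, -0.0, 0.0]
ft_force: [1.0, -0.1, -0.1]
grip_width: 0.0754
```

Emit:
play_rows(increments=[0,0,0,0,0,0,-1,0,0,0,-2,0,0,0,-3,0,0,0,-3,0])

```text
time: 10.0
position: [0.5974, 0.1712, 0.1408]
tool_rot: [1.0, -0.015, -0.0, 0.0]
ft_force: [0.3, -1.4, -0.5]
grip_width: 0.0757
```

Emit:
play_rows(increments=[0,0,-3,0,0,0,-3,0,-4,0,0,0,-4,0,0,0,-4,0,0,0])

```text
time: 10.5
position: [0.4766, 0.1748, 0.2005]
tool_rot: [1.0, -0.015, 0.001, -0.0]
ft_force: [-0.1, 0.3, -0.3]
grip_width: 0.0757
```

```bash
python3 - <<'E'
from h import *
s=snap('side','s5.png')
o=robot.get_obs();print(o['position'],o['ft_force'])
cv2.imwrite('pics/c5.png',cv2.resize(s[250:350,360:490],None,fx=5,fy=5,interpolation=cv2.INTER_CUBIC))
E
```

```text
[0.46613502 0.17475561 0.19918339] [-6.97673933  0.51782941 -0.86777548]
```

View pics/c5.png

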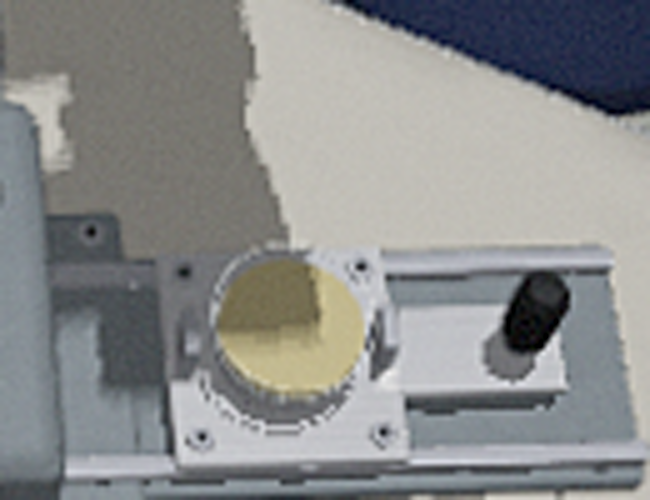

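The dish lies flat between the stops. The fill centre is at about (290,325) in the crop, as expected. Now I'll go beyond the knob with the fingers closed.

Emit:
play_rows(increments=[3,-3.4,0,0,3,-3.4,0,0,3,-3.3,0,0,2.8,-3.3,0,0,0,0,0,0], fingers=0)

```text
time: 11.05
position: [0.6037, 0.3091, 0.2001]
tool_rot: [1.0, -0.014, 0.003, -0.002]
ft_force: [-0.7, -0.7, -0.2]
grip_width: 0.0439
```

Emit:
play_rows(increments=[0,0,4,0,0,0,4,0,0,0,3,0,0,0,0,0,0,0,0,0])

```text
time: 11.55
position: [0.5997, 0.3049, 0.09]
tool_rot: [1.0, -0.015, -0.0, 0.0]
ft_force: [0.5, -0.1, 0.5]
grip_width: 0.0048
```

```bash
python3 - <<'E'
from h import *
s=snap('side','s6.png')
o=robot.get_obs();print(o['position'],o['ft_force'],plane('side',[(417.6,314.6)],.052))
cv2.imwrite('pics/c6.png',cv2.resize(s[240:360,360:520],None,fx=4.5,fy=4.5,interpolation=cv2.INTER_CUBIC))
E
```

```text
[0.60084688 0.30531614 0.09140142] [ 0.12743053 -0.61402787  0.81029831] [[0.59762114 0.17121906 0.052     ]]
```

View pics/c6.png

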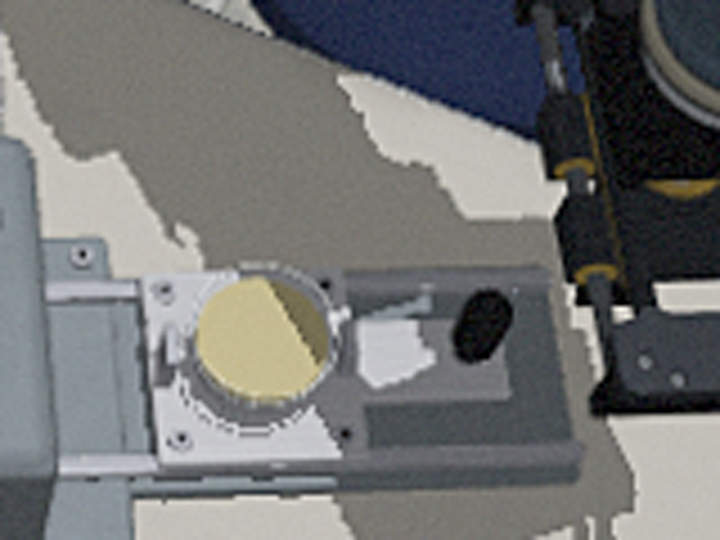

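Emit:
play_rows(increments=[0,0,2,0,0,0,1.5,0,0,0,0.5,0,0,1,0,0,0,0.5,0,0])

```text
time: 12.1
position: [0.5997, 0.2894, 0.0502]
tool_rot: [1.0, -0.015, 0.0, 0.0]
ft_force: [0.0, -0.3, -0.4]
grip_width: 0.0007
```

Emit:
play_rows(increments=[0,0.3,0,0,0,0.3,0,0,0,0.3,0,0,0,0.3,0,0,0,0.3,0,0])

```text
time: 12.6
position: [0.5995, 0.2755, 0.0501]
tool_rot: [1.0, -0.015, 0.001, -0.0]
ft_force: [-0.1, 1.3, 1.2]
grip_width: 0.0004
```

Emit:
play_rows(increments=[0,0.4,0,0,0,0.5,0,0,0,0.6,0,0,0,0.7,0,0,0,0.8,0,0])

```text
time: 13.1
position: [0.5983, 0.2447, 0.0497]
tool_rot: [1.0, -0.015, 0.0, -0.0]
ft_force: [1.5, 1.7, 1.2]
grip_width: 0.0006
```

Emit:
play_rows(increments=[0,0.8,0,0,0,0.8,0,0,0,0.8,0,0,0,0.8,0,0,0,0.8,0,0])

```text
time: 13.6
position: [0.5969, 0.2045, 0.0496]
tool_rot: [1.0, -0.015, 0.0, -0.0]
ft_force: [2.5, 2.9, 0.9]
grip_width: 0.0002
```

Emit:
play_rows(increments=[0,0.7,0,0,0,0.6,0,0,0,0.5,0,0,0,0.4,0,0,0,0.4,0,0])

```text
time: 14.1
position: [0.5959, 0.179, 0.0495]
tool_rot: [1.0, -0.015, -0.0, -0.0]
ft_force: [1.6, 2.4, 0.7]
grip_width: 0.0004
```

Emit:
play_rows(increments=[0,0.4,0,0,0,0.4,0,0,0,0.4,0,0,0,0.3,0,0,0,0.3,0,0])

```text
time: 14.6
position: [0.5953, 0.161, 0.0495]
tool_rot: [1.0, -0.015, -0.0, 0.0]
ft_force: [1.8, 3.5, 0.1]
grip_width: 0.0002
```

Next, creep to the end stop while watching the force.

Emit:
play_rows(increments=[0,0.25,0,0,0,0.25,0,0,0,0.25,0,0,0,0.15,0,0])

```text
time: 15.0
position: [0.5952, 0.1556, 0.0496]
tool_rot: [1.0, -0.016, 0.0, -0.003]
ft_force: [1.0, 16.2, -1.3]
grip_width: 0.0003
```

Emit:
play_rows(increments=[0,0.1,0,0,0,0.1,0,0,0,0.1,0,0,0,0,0,0])

```text
time: 15.4
position: [0.5952, 0.1554, 0.0497]
tool_rot: [1.0, -0.016, 0.001, -0.005]
ft_force: [3.3, 20.8, -0.7]
grip_width: 0.0003
```

The stop is reached at y=0.1555 with about 20 N. I'll back off and look.

Emit:
play_rows(increments=[0,-0.5,0,0,0,-1,0,0,0,-2,0,0,0,-2,0,0,0,0,-3,0])

```text
time: 15.9
position: [0.5921, 0.2052, 0.0756]
tool_rot: [1.0, -0.014, -0.006, 0.001]
ft_force: [-0.6, 0.1, 0.5]
grip_width: 0.0003
```

Emit:
play_rows(increments=[0,-1,-4,0,0,0,-4,0,0,0,-4,0,0,0,-2,0,0,0,0,0])

```text
time: 16.4
position: [0.5984, 0.2141, 0.2231]
tool_rot: [1.0, -0.015, 0.003, -0.0]
ft_force: [0.8, 0.3, -0.2]
grip_width: 0.0006
```

```bash
python3 - <<'E'
from h import *
s=snap('side','s7.png');t=snap('top','t7.png')
np.set_printoptions(precision=4,suppress=True)
o=robot.get_obs();print(o['position'],o['tool_rot'],o['ft_force'])
cv2.imwrite('pics/c7.png',np.hstack([cv2.resize(s[230:360,290:430],None,fx=2.8,fy=2.8,interpolation=cv2.INTER_CUBIC),cv2.resize(t[110:240,210:350],None,fx=2.8,fy=2.8,interpolation=cv2.INTER_CUBIC)]))
E
```

```text
[0.5959 0.2137 0.2189] [ 0.9999 -0.0151 -0.0011  0.0005] [-0.7576 -0.6231 -0.9199]
```

View pics/c7.png

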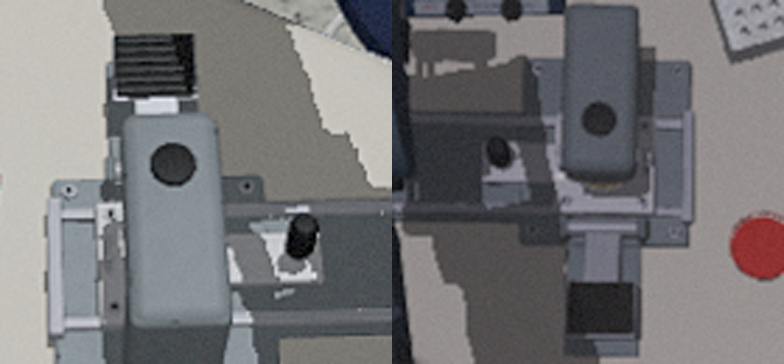

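```bash
python3 - <<'E'
from h import *
np.set_printoptions(precision=4,suppress=True)
def knob(f,box):
    im=cv2.imread('pics/'+f)[box[1]:box[3],box[0]:box[2]]
    m=(im.max(2)<45).astype(np.uint8);n,l,st,c=cv2.connectedComponentsWithStats(m);k=1+st[1:,4].argmax();return c[k]+box[:2],st[k]
for n,f,b in(('side','s0.png',(455,298,482,325)),('side','s7.png',(385,298,412,330)),('top','t0.png',(185,155,205,175)),('top','t7.png',(240,153,260,175))):
    c,st=knob(f,b);print(f,c,st,plane(n,[c],.057))
t=cv2.imread('pics/s7.png');cv2.imwrite('pics/c7b.png',cv2.resize(t[280:350,290:420],None,fx=6,fy=6,interpolation=cv2.INTER_CUBIC))
t=cv2.imread('pics/t7.png');cv2.imwrite('pics/c7c.png',cv2.resize(t[140:200,240:330],None,fx=8,fy=8,interpolation=cv2.INTER_CUBIC))
E
```

```text
s0.png [466.3281 312.5312] [  6   6  13  17 128] [[0.6015 0.2611 0.057 ]]
s7.png [397.2745 315.549 ] [  7   9  12  16 102] [[0.5993 0.1325 0.057 ]]
t0.png [194.125  163.5179] [ 5  4  9 10 56] [[0.5998 0.2614 0.057 ]]
t7.png [247.5147 163.8088] [ 4  6  8 11 68] [[0.5975 0.1339 0.057 ]]
```

View pics/c7c.png

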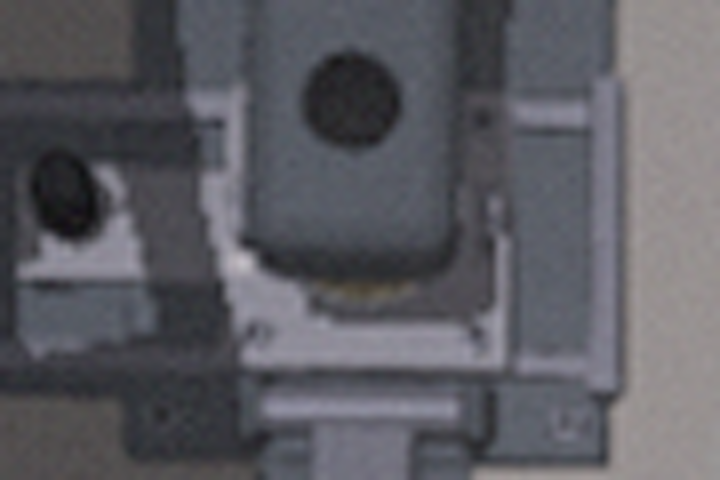

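View pics/c7b.png

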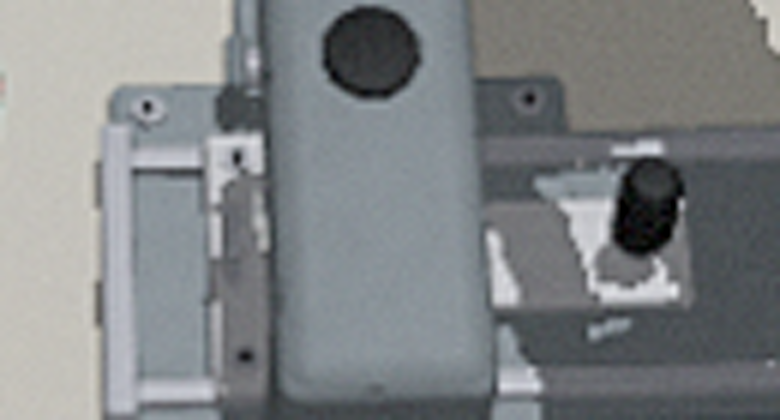

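The knob moved 128 mm to y≈0.133, which matches home (expected 0.1335). The dish's edge shows centred under the head. Next is the pedal: fingers closed, tool turned 90° so the gripper body clears the head.

Emit:
play_rows(increments=[-2.7,3.4,0,0,-2.7,3.4,0,0,-2.7,3.4,0,0,-2.7,3.4,0,0,-2.7,3.4,0,0])

```text
time: 17.0
position: [0.4537, 0.0474, 0.2174]
tool_rot: [1.0, -0.015, -0.003, -0.0]
ft_force: [-0.4, -1.6, 0.1]
grip_width: 0.0003
```

Emit:
play_rows(increments=[0,0,0,0.15,0,0,0,0.15,0,0,0,0.15,0,0,0,0.15,0,0,0,0.15])

```text
time: 17.5
position: [0.4548, 0.0483, 0.2174]
tool_rot: [0.924, -0.383, -0.003, 0.001]
ft_force: [-0.4, 0.4, 0.7]
grip_width: 0.0006
```

Emit:
play_rows(increments=[0,0,0,0.15,0,0,0,0.15,0,0,0,0.15,0,0,0,0.15,0,0,0,0.15])

```text
time: 18.0
position: [0.4548, 0.0484, 0.2173]
tool_rot: [0.719, -0.695, -0.002, 0.002]
ft_force: [-0.3, 0.3, -0.4]
grip_width: 0.0004
```

Emit:
play_rows(increments=[0,0,3,0.07,0,0,4,0,0,0,3,0,0,0,2,0,0,0,0,0])

```text
time: 18.5
position: [0.4527, 0.0487, 0.0958]
tool_rot: [-0.697, 0.717, 0.004, -0.004]
ft_force: [-0.4, -0.3, 0.9]
grip_width: 0.0006
```

```bash
python3 - <<'E'
from h import *
s=snap('side','s8.png')
np.set_printoptions(precision=4,suppress=True)
o=robot.get_obs();print(o['position'],o['tool_rot'],o['ft_force'],o['q'])
cv2.imwrite('pics/c8.png',cv2.resize(s[190:350,270:430],None,fx=3.5,fy=3.5,interpolation=cv2.INTER_CUBIC))
E
```

```text
[0.4542 0.0486 0.0973] [-0.6966  0.7174  0.0031 -0.0025] [ 1.059   0.4691 -0.6826] [-0.1388  0.5275  1.9554 -0.0003  0.6667  1.4616]
```

View pics/c8.png

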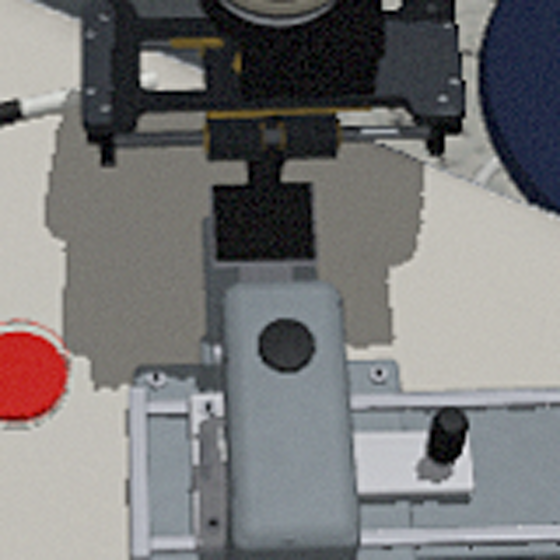

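The fingers are over the tread, centred at about (262,200) in the crop, and the body is clear of the head. I'll press now.

Emit:
play_rows(increments=[0,0,1.5,0,0,0,1.2,0,0,0,0.6,0,0,0,0.5,0,0,0,0.5,0])

```text
time: 19.05
position: [0.4569, 0.0484, 0.0569]
tool_rot: [-0.697, 0.717, -0.0, 0.0]
ft_force: [-1.6, -0.3, 2.2]
grip_width: 0.0005
```

Emit:
play_rows(increments=[0,0,0.5,0,0,0,0.5,0,0,0,0.4,0,0,0,0.3,0,0,0,0.2,0])

```text
time: 19.55
position: [0.4556, 0.0484, 0.0378]
tool_rot: [-0.697, 0.717, 0.001, -0.001]
ft_force: [-5.1, -0.7, 9.8]
grip_width: 0.0006
```

Emit:
play_rows(increments=[0,0,0.2,0,0,0,0.1,0,0,0,0,0])

```text
time: 19.85
position: [0.4556, 0.0484, 0.0356]
tool_rot: [-0.697, 0.717, 0.001, -0.001]
ft_force: [-5.5, -0.1, 15.8]
grip_width: 0.0006
```

Emit:
play_rows(increments=[0,0,0.15,0,0,0,0.15,0,0,0,0,0])

```text
time: 20.15
position: [0.4558, 0.0484, 0.0348]
tool_rot: [-0.697, 0.717, -0.0, -0.0]
ft_force: [-9.0, -1.6, 39.0]
grip_width: 0.0005
```

Emit:
play_rows(increments=[0,0,0.15,0,0,0,0.15,0,0,0,0,0])

```text
time: 20.45
position: [0.4558, 0.0484, 0.034]
tool_rot: [-0.697, 0.717, -0.001, 0.0]
ft_force: [-11.9, -0.3, 62.4]
grip_width: 0.0005
```

The force rises steeply, so the pedal is on its stop. I'll ease off a little and hold.

Emit:
play_rows(increments=[0,0,-0.25,0,0,0,0,0,0,0,0,0,0,0,0,0,0,0,0,0])

```text
time: 20.95
position: [0.4557, 0.0484, 0.0347]
tool_rot: [-0.697, 0.717, -0.0, -0.0]
ft_force: [-8.8, -0.4, 42.3]
grip_width: 0.0008
```

Emit:
play_rows(increments=[0,0,0,0,0,0,0,0,0,0,0,0,0,0,0,0,0,0,0,0])

```text
time: 21.45
position: [0.4557, 0.0484, 0.0347]
tool_rot: [-0.697, 0.717, -0.0, -0.0]
ft_force: [-9.7, 0.5, 42.5]
grip_width: 0.0002
```

```bash
python3 - <<'E'
from h import *
s=snap('side','s9.png');t=snap('top','t9.png')
cv2.imwrite('pics/c9.png',np.hstack([cv2.resize(s[210:340,290:430],None,fx=2.8,fy=2.8,interpolation=cv2.INTER_CUBIC),cv2.resize(t[110:240,210:350],None,fx=2.8,fy=2.8,interpolation=cv2.INTER_CUBIC)]))
E
```

View pics/c9.png

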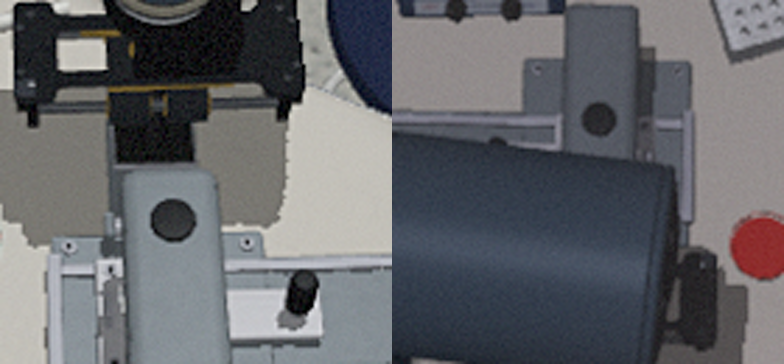

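The pedal is down with the tread low, the carriage is home and the knob hasn't moved. I'll release slowly.

Emit:
play_rows(increments=[0,0,-0.4,0,0,0,-0.5,0,0,0,-0.5,0,0,0,-0.5,0,0,0,-0.5,0])

```text
time: 22.05
position: [0.4569, 0.0484, 0.0554]
tool_rot: [-0.697, 0.717, -0.0, 0.0]
ft_force: [-0.9, -0.3, 2.7]
grip_width: 0.0004
```

Emit:
play_rows(increments=[0,0,-0.5,0,0,0,-1,0,0,0,-2,0,0,0,-3,0,0,0,-4,0])

```text
time: 22.55
position: [0.4563, 0.0485, 0.1604]
tool_rot: [-0.697, 0.717, 0.001, -0.001]
ft_force: [1.6, -0.5, -0.6]
grip_width: 0.0005
```

Emit:
play_rows(increments=[0,0,-4,0,0,0,-2,0,4,0,0,0,4,0,0,0,4,0,0,0])

```text
time: 23.05
position: [0.4538, -0.0726, 0.221]
tool_rot: [-0.697, 0.717, -0.001, 0.0]
ft_force: [1.1, 0.6, 0.4]
grip_width: 0.0008
```

Emit:
play_rows(increments=[4,0,0,0,4,0,0,0,4,0,0,0,0,0,0,0,0,0,0,0])

```text
time: 23.55
position: [0.4499, -0.1923, 0.2202]
tool_rot: [-0.696, 0.718, 0.0, 0.0]
ft_force: [-1.3, 0.5, 1.0]
grip_width: 0.0009
```

```bash
python3 - <<'E'
from h import *
np.set_printoptions(precision=4,suppress=True)
s=snap('side','s10.png');t=snap('top','t10.png')
o=robot.get_obs();print(o['position'],o['ft_force'])
cv2.imwrite('pics/c10.png',np.hstack([cv2.resize(s[210:370,220:430],None,fx=1.9,fy=2.8,interpolation=cv2.INTER_CUBIC)[:, :],cv2.resize(t[110:270,210:350],None,fx=2.8,fy=2.8,interpolation=cv2.INTER_CUBIC)]))
E
```

```text
[ 0.4496 -0.1905  0.22  ] [-0.2635  0.0701 -0.7336]
```

View pics/c10.png

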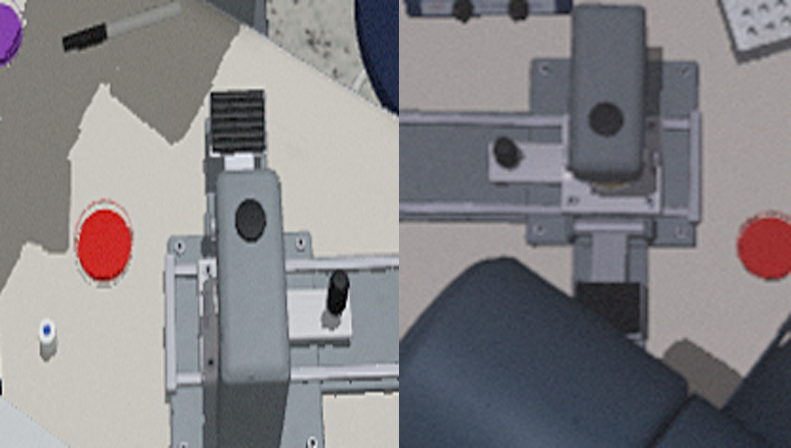

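The tread is back up at side (345,253), the same as at the start. The knob is at home, and the dish edge is still centred under the head. I'll hand in.

```bash
python3 -c "
from rig import robot
print(robot.hand_in())"
```

```text
the job is handed in; nothing more can be done
None
```

The job is done and handed in at about 23.6 s of the 64 s allowed. The interface reports no verdict, so what follows rests on my own checks.

- **Dish on the pad:** I gripped the yellow dish (55 mm reading) and set it between the stops. The picture after release put it at about (0.598, 0.171), against (0.5975, 0.172) for the pad.
- **Carriage home:** I pushed the knob with closed fingers until it stopped against about 20 N. The pictures put the slide at about 128 mm, from a start of about 11 mm, so about 139 of 140 mm. A visible gap remains between the carriage plate and the end bar. I took it as home anyway, from the knob's position and the force.
- **Pedal:** I pressed it until the force rose steeply at a tip height of about 35 mm, then held it there for over a second. The force on the fingers peaked at 62 N, well past the 14 N spring, and I eased it to about 42 N for the hold. I took the 40 N limit to cover only the arm and gripper body, not the fingertips.
- **Last look:** The tread is back at its starting pixel, the knob is at home, and the tool is clear of everything. The dish's edge shows centred under the head; the rest of it is hidden, so I could not measure its final centring directly. The vial is in view and looks undisturbed. The roll was not in the last crop, but the arm never came near it.

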